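# Lay the standing gift box down and push it home on the display board

### The arm

A 6-joint arm with a two-finger parallel gripper is mounted at the origin on the work surface. World frame = base frame: x ahead of the robot, y to its left, z up, the work surface at z = 0. Lengths are in m, angles in rad, forces in N, time in s.
With the tool pointing down it reaches from about 0.325 to 1 m from the base axis. Payload 5.1 kg.
Tool frame: the origin (TCP) lies on the centre line of the jaws, within the pads' length; the fingertips stand 19 mm ahead of it and the grasp point (between the pads) is the TCP (env.finger_overhang is the distance from the TCP to the fingertips, in m); z points along the fingers, y is the line along which they close (so a half turn about z gives the same grasp; the last joint's range is limited). The gripper opens to 85 mm and grips with 20 to 120 N. Pads are 22 mm wide; open, the fingers measure 114 mm over their backs; the gripper's body (76 mm by 85 mm) begins 54 mm behind the grasp point. The pads swing forward as they close: fully open they stand 13 mm farther back than shut.
Start: joints at [-1.283, 0.124, 1.65, -0, 1.367, -0.083], TCP at [0.236, -0.606, 0.222] pointing down, gripper open.
Joint ranges: [-2.61, 2.61], [-1.02, 2.33], [0.03, 2.71], [-1.35, 4.49], [0.32, 2.68], [-2.91, 2.91]. Speed limits (rad/s): [2.57, 2.57, 3.14, 3.14, 3.14, 3.14].

### API

Orientations are given as [roll, pitch, yaw] about the fixed x, y, z axes, in that order (R = Rz(yaw) Ry(pitch) Rx(roll)).
In Python, from plant import env, eyes, job gives the robot as it stands.
- The arm moves only by the tool carry_out, never from a script. Its argument "targets" is a list of rows, each an object of numbers: "hand": the opening, from -1 (shut) to 1 (fully open); "dx", "dy", "dz": the shift along the world's x, y, z in mm; "rx", "ry", "rz": the turn, a rotation vector about the world's x, y, z in degrees. A call has 1 to 12 rows; each row is the pose to reach, as a shift and turn from the pose commanded when the call began; what a row does not reach only later rows make up. A row lasts 1/10 s, in which the tool goes at most 50 mm and 8.59 degrees, less where a joint would pass 70% of its speed; a pose out of reach is approached as far as the arm can. A call with a gripper value outside its range is refused whole. The fingers move at their own pace and stop on an object; the grip force is fixed at half the most. Time passes only in rows, so rows that repeat a pose let the fingers close. It gives the time, the measured TCP pose, the force, the opening and the grip force at its end, in the units of the state.
- env.get_state(): the state, without advancing time (a new reading comes with each control period).
- eyes.capture(name): name is "scene" or "top" or "wrist"; returns a dict with "frame" (420x560x3 uint8, blue, green, red), "range_z" (420x560 float32, m along the optical axis (not along the pixel's ray), 0 where there is no reading), "K" (3x3 intrinsics, pixels), "origin" and "rotation" of the camera in the world; the wrist camera has in their place "T_tool_cam" (4x4, takes a point from camera to tool coordinates, whose origin is the TCP and whose axes are the flange's). Camera axes: x right, y down, z forward; pixel columns grow to the right and rows downward; lengths in m; the calibration is good to about 2 mm. A picture is of the moment at which its call begins: read the wrist's pose just before it.
- job.hand_in(): hands the job in; it is judged then, once.
Trained networks look in a picture, given as the dict that the camera call returned (one of the last four; its "shot" number tells which), for a name from the list of things; names that differ only in an ending like _2 or _b are one class to them, and where a whole thing is asked for, a point or a joint stands for the part that bears it (a point fixed in the world has none). Each returns a list of dicts, best first, with "conf" (0 to 1); they miss things now and then, are a little off and sometimes report something else, mostly with a low value. They report only what shows in the picture. A call takes as long as a camera call. They do not tell look-alikes from the thing itself.
- eyes.search_frame(picture, name): "position" ([row, column] in pixels, amid what is visible of it).
- eyes.pinpoint(picture, name): "position" ([row, column] in pixels: a listed point, or the origin of a listed thing).
The state is a dict: "t": time; "q": joint angles; "joint_vel": joint speeds; "joint_efforts": joint torques, N m; "tool_pos": TCP position; "ee_rot": TCP orientation; "wrist_force": force on the tool from outside, world axes, zero at the start; "ft_torque": the same for the moment, N m; "grip_width": finger opening in m; "grip_force": force on a finger pad.
Only numpy, scipy, OpenCV 4.12 (cv2) and the standard library are available. Lean on these libraries where they do the work, as an engineer would, in place of code of your own. Each camera call takes 0.05 s, during which the arm holds its last target. There are 200 camera calls.

### The job

In the boutique, a pink gift box has been left standing on its end on the grey display board. Using only pushes of the fingers, tip it over towards the brass ledge so that it lies on its back with its labelled front face up; then slide it along the board until its top end is home, flush against the ledge. Never lift or carry the box, and leave the shoe, the scent bottle and the plant where they stand.

Things in the scene. Friction and masses are not known exactly. Their poses are not given: they have to be found in the camera images.
- board: Fixed grey felt board flat on the table, 430 mm long (its x, -220 to +210), 200 mm wide (y), 12 mm thick: the felt is 12 mm above the table. Origin on the table, z up; x points towards the brass ledge across its +x end, which seen from the robot is the right-hand (-y) end. Ledge: 14 mm thick, top 34 mm above the table. No other edge is raised. Place and yaw vary.
- ledge (a point): Middle of the foot of the ledge's inner face (the box comes to rest against it), at felt height, at (190, 0, 12) mm in the board's frame; same axes as the board.
- giftbox: Loose rigid pink box, about 0.3 kg, 90 (x) by 130 (y) by 220 (z) mm, too thick to grip. Origin: centre of its 90 x 130 foot face; z runs to its top end. Front at x = -45 mm has a white label and brass stud; the plain back is at x = +45 mm. Starts standing on its foot at the board's other end, its back towards the ledge (x within 0.15 rad of the board's x).
- foot_edge (a point): Middle of the box's foot-and-back edge, at (45, 0, 0) mm in the box's frame: the edge it tips over, which stays on the felt throughout. Pushed high on the front, the box falls by itself once leaned about 22 degrees. It then lies 90 mm high, its x axis down, and slides on the felt when its foot face is pushed.
- head (a point): Centre of the box's top end face, at (0, 0, 220) mm in the box's frame; same axes as the box. Once the box has fallen this end lies some 30 to 100 mm short of the ledge.
- shoe: Nude high-heeled court shoe, loose, 230 mm long (x, toe at +x), 80 mm wide, 110 mm high, origin on the table under its middle, z up; stands beside the board on the side away from the robot. Leave alone.
- perfume: Amber glass scent bottle with brass cap, loose, 52 mm across, 110 mm high, origin at the centre of its foot, z up. It stands either beyond the ledge or beside the box, on the side away from the robot. Leave alone.
- plant: Small plant in a blue and white pot, loose, 105 mm across, about 135 mm high, origin at the centre of its foot, z up. It stands in the other of the two places named for the scent bottle. Leave alone.
Things that resemble listed ones, but are neither listed nor needed, are in the scene too. What is shaped like the giftbox but green or turquoise is not meant.

How it is judged:
On the way, in this order (a step that is already met when the one before it is completed fails the run):
1. the box has been tipped over onto its back, its front up, and is not yet at the ledge (angle between giftbox's own x axis and vertical above 3.03 rad and x of head in the frame of ledge below -0.015 m), for 0.2 s.
2. the box, lying, has been slid home against the ledge (angle between giftbox's own x axis and vertical above 3.03 rad and x of head in the frame of ledge above -0.006 m), for 0.2 s.
At the end, for the whole second after the job is handed in: The box lies at rest on its back on the board, front face up (within about 6 degrees), its top end within 6 mm of the ledge and square to it within 4 degrees, its foot end within 45 mm of the board's middle line (all of step 2 and z of head in the frame of ledge below 0.06 m and angle between the z axis of giftbox and the x axis of board, either way round below 0.07 rad and y of giftbox in the frame of board between -0.045 and 0.045 m and linear speed of giftbox below 0.01 m/s); the robot touches nothing.
It fails at once if the box is lifted or carried, or tipped over the wrong edge (its foot-and-back edge comes more than 18 mm off the felt) (height (world z) of foot_edge above 0.03 m).
It fails at once if the shoe is pushed away or knocked over (distance of shoe from where it was at the start of the episode above 0.02 m or angle between shoe's own z axis and vertical above 0.3 rad).
It fails at once if the scent bottle is pushed away or knocked over (distance of perfume from where it was at the start of the episode above 0.02 m or angle between perfume's own z axis and vertical above 0.3 rad).
It fails at once if the plant pot is pushed away or knocked over (distance of plant from where it was at the start of the episode above 0.02 m or angle between plant's own z axis and vertical above 0.3 rad).
It also fails if it takes over 43 s, if anything falls off the work surface, if the arm or the gripper's body presses on something with over 40 N, if the wrist force passes 120 N, or if a joint passes its speed limit or range.

## Working session

There is one attempt and no reset: what is moved stays moved. The work goes in short steps, Python scripts to look and compute and a tool call to move; the robot and the scene stay as the last step left them, time stands still between calls to the robot, and variables do not carry over. Pictures are saved under pics/ and viewed, at most 10 in all, crops included, and the job is handed in when it is done.

Besides the shell and the picture viewer there is one more tool, called by a JSON object that holds its "api" and its "payload". carry_out: Moves the arm, as the interface text tells. Its arguments: {"type":"object","properties":{"targets":{"type":"array"}},"required":["targets"]}

```bash
mkdir -p pics; cat > h.py <<'E'
import numpy as np, cv2
from plant import env, eyes, job
def cloud(p):
    z=p["range_z"]; K=np.array(p["K"]); v,u=np.mgrid[:z.shape[0],:z.shape[1]]
    c=np.stack([(u-K[0,2])/K[0,0]*z,(v-K[1,2])/K[1,1]*z,z],-1)
    w=c@np.array(p["rotation"]).T+np.array(p["origin"]); w[z==0]=np.nan
    return w
E
python3 - <<'E'
from h import *
ims=[]
for n in("top","scene"):
    p=eyes.capture(n); w=cloud(p); cv2.imwrite(f"pics/{n}0.png",p["frame"])
    np.savez(f"{n}0.npz",w=w,f=p["frame"])
    for k in("board","ledge","giftbox","foot_edge","head","shoe","perfume","plant"):
        for fn in(eyes.pinpoint,eyes.search_frame):
            try: r=fn(p,k)
            except Exception as e: print(k,fn.__name__,str(e)[:60]);continue
            for d in r[:2]:
                a,b=map(int,d["position"]); print(n,k,fn.__name__,(a,b),round(d["conf"],2),w[min(max(a,0),419),min(max(b,0),559)].round(3))
E
```

```text
Traceback (most recent call last):
  File "h.py", line 6, in cloud
    w=c@np.array(p["rotation"]).T+np.array(p["origin"]); w[z==0]=np.nan
      ~~~~~~~~~~~~~~~~~~~~~~~~~~~^~~~~~~~~~~~~~~~~~~~~~
ValueError: operands could not be broadcast together with shapes (420,560) (3,)
```

```bash
cat > h.py <<'E'
import numpy as np, cv2
from scipy.spatial.transform import Rotation as Ro
from plant import env, eyes, job
def cloud(p):
    z=p["range_z"]; K=np.array(p["K"]); v,u=np.mgrid[:z.shape[0],:z.shape[1]]
    c=np.stack([(u-K[0,2])/K[0,0]*z,(v-K[1,2])/K[1,1]*z,z],-1)
    r=np.array(p["rotation"]); r=Ro.from_euler('xyz',r).as_matrix() if r.shape==(3,) else r
    w=c@r.T+np.array(p["origin"]); w[z==0]=np.nan
    return w
E
python3 - <<'E'
from h import *
ims=[]
for n in("top","scene"):
    p=eyes.capture(n); w=cloud(p); cv2.imwrite(f"pics/{n}0.png",p["frame"])
    print(p["rotation"],p["origin"])
    np.savez(f"{n}0.npz",w=w,f=p["frame"])
    for k in("board","ledge","giftbox","foot_edge","head","shoe","perfume","plant"):
        for fn in(eyes.pinpoint,eyes.search_frame):
            try: r=fn(p,k)
            except Exception as e: print(k,fn.__name__,str(e)[:60]);continue
            for d in r[:2]:
                a,b=map(int,d["position"]); print(n,k,fn.__name__,(a,b),round(d["conf"],2),w[min(max(a,0),419),min(max(b,0),559)].round(3))
E
```

```text
[-2.98977797 -0.00722938 -1.5909608 ] [0.34220907 0.06940364 1.14709933]
top board call (200, 304) 0.86 [0.573 0.012 0.01 ]
top ledge call (178, 353) 0.77 [ 0.631 -0.124  0.015]
top ledge call (201, 301) 0.93 [0.57  0.02  0.011]
top ledge call (148, 210) 0.65 [0.685 0.247 0.129]
top giftbox call (173, 147) 0.81 [0.621 0.397 0.14 ]
top giftbox call (248, 147) 0.79 [0.432 0.371 0.204]
top giftbox call (316, 193) 0.8 [0.284 0.264 0.223]
top giftbox call (154, 125) 0.69 [0.643 0.421 0.221]
top foot_edge call (220, 251) 0.94 [0.485 0.139 0.237]
top foot_edge call (262, 154) 0.79 [0.413 0.413 0.012]
top foot_edge call (320, 193) 0.92 [0.276 0.264 0.221]
top foot_edge call (154, 125) 0.85 [0.643 0.421 0.221]
top head call (144, 113) 0.97 [0.667 0.45  0.219]
top head call (237, 114) 0.86 [nan nan nan]
top head call (241, 126) 0.81 [0.447 0.412 0.221]
top head call (155, 124) 0.73 [0.64  0.423 0.222]
top shoe call (137, 288) 0.97 [0.747 0.052 0.025]
top shoe call (131, 289) 0.85 [0.767 0.048 0.018]
top perfume call (180, 389) 0.74 [ 0.619 -0.218  0.031]
top perfume call (170, 400) 0.64 [ 0.62
[... 798 characters left out ...]
ene foot_edge call (224, 289) 0.61 [0.517 0.148 0.017]
scene foot_edge call (139, 240) 0.96 [0.312 0.239 0.166]
scene foot_edge call (117, 319) 0.9 [0.483 0.373 0.215]
scene head call (96, 321) 0.96 [0.454 0.442 0.223]
scene head call (161, 294) 0.89 [0.505 0.19  0.231]
scene head call (137, 236) 0.73 [0.303 0.234 0.174]
scene head call (183, 291) 0.62 [0.519 0.149 0.199]
scene shoe call (295, 353) 0.91 [0.758 0.042 0.014]
scene shoe call (289, 356) 0.64 [0.758 0.055 0.024]
scene perfume call (372, 249) 0.75 [ 0.643 -0.26   0.085]
scene perfume call (364, 249) 0.77 [ 0.64  -0.251  0.112]
scene plant call (223, 362) 0.77 [0.701 0.204 0.083]
scene plant call (208, 367) 0.69 [0.7   0.222 0.128]
```

View pics/top0.png

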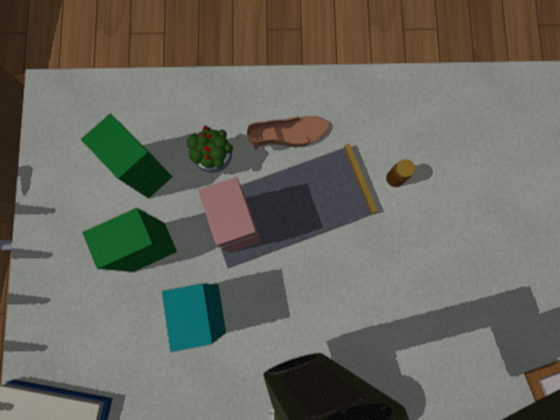

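View pics/scene0.png

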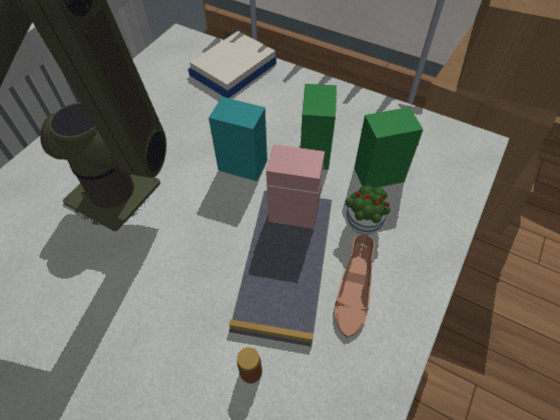

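The top view shows the pink box at (215,230) standing on the board, the ledge at (180,360), plant at (150,210), bottle at (172,400) beyond the ledge, and green decoys at (240,130) and (155,125). Now fitting the box top and ledge.

```bash
python3 - <<'E'
from h import *
d=np.load("top0.npz"); w=d["w"]; f=d["f"]; s=np.load("scene0.npz"); 
hsv=cv2.cvtColor(f,cv2.COLOR_BGR2HSV)
print("pink hsv",hsv[200,225],"ledge",hsv[178,359])
def rect(m,nm):
    P=w[m]; P=P[np.isfinite(P[:,0])]; r=cv2.minAreaRect((P[:,:2]*1000).astype(np.float32)); print(nm,len(P),r,np.median(P[:,2])); print(cv2.boxPoints(r).round(0).tolist())
def near(x,y,r): return np.hypot(w[...,0]-x,w[...,1]-y)<r
rect(near(.5,.19,.13)&(abs(w[...,2]-.232)<.01)&(hsv[...,0]>150),"boxtop")
rect(near(.627,-.13,.14)&(abs(w[...,2]-.034)<.009)&(hsv[...,0]<35)&(hsv[...,1]>120),"ledge")
w=s["w"];hsv=cv2.cvtColor(s["f"],cv2.COLOR_BGR2HSV)
rect(near(.5,.19,.13)&(abs(w[...,2]-.232)<.006),"boxtop s")
rect(near(.627,-.13,.14)&(abs(w[...,2]-.034)<.006)&(hsv[...,0]<35)&(hsv[...,1]>120),"ledge s")
for g in((.44,.42),(.66,.45),(.3,.26)): rect(near(*g,.11)&(w[...,2]>.19),"decoy")
st=env.get_state(); print(st["t"],st["tool_pos"],st["ee_rot"],st["q"])
E
```

```text
pink hsv [  1  68 142] ledge [ 21 180 119]
boxtop 432 ((507.6221618652344, 192.3179931640625), (130.10482788085938, 88.56925201416016), 18.211912155151367) 0.23318013090758177
[[432.0, 214.0], [460.0, 130.0], [583.0, 171.0], [556.0, 255.0]]
ledge 472 ((638.1962890625, -178.29165649414062), (198.21527099609375, 96.71823120117188), 19.724489212036133) 0.03513030402378614
[[529.0, -166.0], [561.0, -257.0], [748.0, -190.0], [715.0, -99.0]]
boxtop s 1548 ((509.1237487792969, 190.9263916015625), (129.96673583984375, 93.24052429199219), 17.910037994384766) 0.2312477910649206
[[433.0, 215.0], [462.0, 127.0], [585.0, 167.0], [557.0, 255.0]]
ledge s 542 ((644.8997802734375, -194.82171630859375), (195.622802734375, 128.420166015625), 19.4653377532959) 0.032943648479693666
[[531.0, -167.0], [574.0, -288.0], [759.0, -223.0], [716.0, -102.0]]
decoy 1289 ((455.66156005859375, 430.8753967285156), (89.7186050415039, 135.36611938476562), 24.098867416381836) 0.21896077125300728
[[387.0, 474.0], [442.0, 351.0], [524.0, 387.0], [469.0, 511.0]]
decoy 1640 ((664.8922119140625, 445.25848388671875), (132.76702880859375, 94.05389404296875), 43.371368408203125) 0.21869325561966363
[[584.0, 434.0], [649.0, 365.0], [745.0, 457.0], [681.0, 525.0]]
decoy 1533 ((283.5968017578125, 277.1631774902344), (130.44113159179688, 97.03734588623047), 9.363114356994629) 0.2187801107068129
[[211.0, 314.0], [227.0, 219.0], [356.0, 240.0], [340.0, 336.0]]
1.75 [ 0.23551813 -0.6058173   0.22182649] [-3.14157677e+00 -2.43321112e-05  3.70811428e-01] [-1.28258314e+00  1.23800648e-01  1.65029206e+00  2.34211885e-05
  1.36751778e+00 -8.26029681e-02]
```

{"api": "carry_out", "payload": {"targets": [{"dx": 0,"dy": 0,"dz": 180,"rz": 0,"hand": 0},{"dx": 0,"dy": 0,"dz": 180,"rz": 0,"hand": 0},{"dx": 0,"dy": 0,"dz": 180,"rz": 0,"hand": 0},{"dx": 100,"dy": 200,"dz": 180,"rz": 30,"hand": 0},{"dx": 200,"dy": 400,"dz": 180,"rz": 60,"hand": 0},{"dx": 250,"dy": 600,"dz": 180,"rz": 88,"hand": 0},{"dx": 250,"dy": 600,"dz": 180,"rz": 88,"hand": 0},{"dx": 250,"dy": 600,"dz": 180,"rz": 88,"hand": 0},{"dx": 250,"dy": 600,"dz": 180,"rz": 88,"hand": 0},{"dx": 250,"dy": 600,"dz": 180,"rz": 88,"hand": 0},{"dx": 250,"dy": 600,"dz": 180,"rz": 88,"hand": 0},{"dx": 250,"dy": 600,"dz": 180,"rz": 88,"hand": 0}]}}

```text
invalid input at $.targets[0]: expected keys hand, dx, dy, dz, rx, ry, rz
```

{"api": "carry_out", "payload": {"targets": [{"dx": 0,"dy": 0,"dz": 180,"rx": 0,"ry": 0,"rz": 0,"hand": 0},{"dx": 0,"dy": 0,"dz": 180,"rx": 0,"ry": 0,"rz": 0,"hand": 0},{"dx": 0,"dy": 0,"dz": 180,"rx": 0,"ry": 0,"rz": 0,"hand": 0},{"dx": 100,"dy": 200,"dz": 180,"rx": 0,"ry": 0,"rz": 30,"hand": 0},{"dx": 200,"dy": 400,"dz": 180,"rx": 0,"ry": 0,"rz": 60,"hand": 0},{"dx": 250,"dy": 600,"dz": 180,"rx": 0,"ry": 0,"rz": 88,"hand": 0},{"dx": 250,"dy": 600,"dz": 180,"rx": 0,"ry": 0,"rz": 88,"hand": 0},{"dx": 250,"dy": 600,"dz": 180,"rx": 0,"ry": 0,"rz": 88,"hand": 0},{"dx": 250,"dy": 600,"dz": 180,"rx": 0,"ry": 0,"rz": 88,"hand": 0},{"dx": 250,"dy": 600,"dz": 180,"rx": 0,"ry": 0,"rz": 88,"hand": 0},{"dx": 250,"dy": 600,"dz": 180,"rx": 0,"ry": 0,"rz": 88,"hand": 0},{"dx": 250,"dy": 600,"dz": 180,"rx": 0,"ry": 0,"rz": 88,"hand": 0}]}}

```text
t: 2.95
tool_pos: [0.4107, -0.1904, 0.3948]
ee_rot: [3.141, 0.001, 1.727]
wrist_force: [1.2, 0.2, 1.2]
grip_width: 0.0427
grip_force: 0.0
```

{"api": "carry_out", "payload": {"targets": [{"dx": 70,"dy": 470,"dz": 0,"rx": 0,"ry": 0,"rz": 8,"hand": 0},{"dx": 70,"dy": 470,"dz": 0,"rx": 0,"ry": 0,"rz": 8,"hand": 0},{"dx": 70,"dy": 470,"dz": 0,"rx": 0,"ry": 0,"rz": 8,"hand": 0},{"dx": 70,"dy": 470,"dz": 0,"rx": 0,"ry": 0,"rz": 8,"hand": 0},{"dx": 70,"dy": 470,"dz": 0,"rx": 0,"ry": 0,"rz": 8,"hand": 0},{"dx": 70,"dy": 470,"dz": 0,"rx": 0,"ry": 0,"rz": 8,"hand": 0},{"dx": 70,"dy": 470,"dz": 0,"rx": 0,"ry": 0,"rz": 8,"hand": 0},{"dx": 70,"dy": 470,"dz": 0,"rx": 0,"ry": 0,"rz": 8,"hand": 0},{"dx": 70,"dy": 470,"dz": 0,"rx": 0,"ry": 0,"rz": 8,"hand": 0},{"dx": 70,"dy": 470,"dz": 0,"rx": 0,"ry": 0,"rz": 8,"hand": 0},{"dx": 70,"dy": 470,"dz": 0,"rx": 0,"ry": 0,"rz": 8,"hand": 0},{"dx": 70,"dy": 470,"dz": 0,"rx": 0,"ry": 0,"rz": 8,"hand": 0}]}}

```text
t: 4.15
tool_pos: [0.4803, 0.2778, 0.3941]
ee_rot: [-3.141, 0.001, 1.861]
wrist_force: [1.2, -1.2, 0.4]
grip_width: 0.0424
grip_force: 0.0
```

{"api": "carry_out", "payload": {"targets": [{"dx": 0,"dy": 4,"dz": -50,"rx": 0,"ry": 0,"rz": 2,"hand": 0},{"dx": 0,"dy": 4,"dz": -100,"rx": 0,"ry": 0,"rz": 2,"hand": 0},{"dx": 0,"dy": 4,"dz": -140,"rx": 0,"ry": 0,"rz": 2,"hand": 0},{"dx": 0,"dy": 4,"dz": -172,"rx": 0,"ry": 0,"rz": 2,"hand": 0},{"dx": 0,"dy": 4,"dz": -172,"rx": 0,"ry": 0,"rz": 2,"hand": 0},{"dx": 0,"dy": 4,"dz": -172,"rx": 0,"ry": 0,"rz": 2,"hand": 0}]}}

```text
t: 4.75
tool_pos: [0.4808, 0.2807, 0.2232]
ee_rot: [3.141, 0.0, 1.894]
wrist_force: [-0.1, -0.7, 0.2]
grip_width: 0.043
grip_force: 0.0
```

```bash
python3 - <<'E'
from h import *
print(env.finger_overhang)
p=eyes.capture("scene"); cv2.imwrite("pics/s1.png",p["frame"])
E
```

```text
0.019
```

View pics/s1.png

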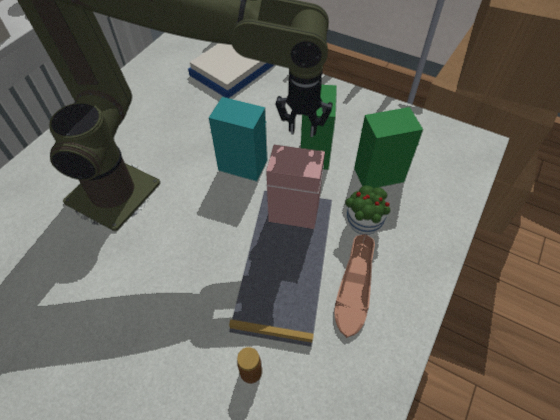

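The fingers at (122,305) are just behind the box's front, near its top. Pushing now.

{"api": "carry_out", "payload": {"targets": [{"dx": 8,"dy": -24,"dz": -6,"rx": 0,"ry": 0,"rz": 0,"hand": 0},{"dx": 10,"dy": -31,"dz": -6,"rx": 0,"ry": 0,"rz": 0,"hand": 0},{"dx": 12,"dy": -38,"dz": -6,"rx": 0,"ry": 0,"rz": 0,"hand": 0},{"dx": 15,"dy": -46,"dz": -6,"rx": 0,"ry": 0,"rz": 0,"hand": 0},{"dx": 17,"dy": -53,"dz": -6,"rx": 0,"ry": 0,"rz": 0,"hand": 0},{"dx": 19,"dy": -60,"dz": -6,"rx": 0,"ry": 0,"rz": 0,"hand": 0},{"dx": 22,"dy": -67,"dz": -6,"rx": 0,"ry": 0,"rz": 0,"hand": 0},{"dx": 24,"dy": -74,"dz": -6,"rx": 0,"ry": 0,"rz": 0,"hand": 0},{"dx": 26,"dy": -81,"dz": -6,"rx": 0,"ry": 0,"rz": 0,"hand": 0},{"dx": 28,"dy": -87,"dz": -6,"rx": 0,"ry": 0,"rz": 0,"hand": 0},{"dx": 30,"dy": -93,"dz": -6,"rx": 0,"ry": 0,"rz": 0,"hand": 0},{"dx": 30,"dy": -93,"dz": -6,"rx": 0,"ry": 0,"rz": 0,"hand": 0}]}}

```text
t: 6.0
tool_pos: [0.5105, 0.1881, 0.2162]
ee_rot: [-3.141, 0.0, 1.895]
wrist_force: [-0.1, 0.1, 0.0]
grip_width: 0.0428
grip_force: 0.0
```

```bash
python3 - <<'E'
from h import *
p=eyes.capture("scene"); cv2.imwrite("pics/s2.png",p["frame"])
E
```

```text
(no output)
```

View pics/s2.png

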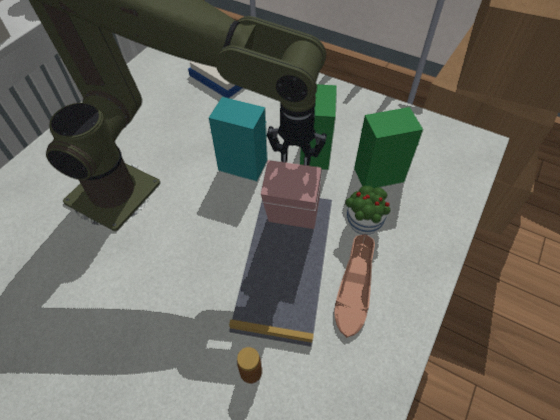

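The box is leaning (top at (185,290)), and the force is near zero, so it is close to its balance point. Push a little further.

{"api": "carry_out", "payload": {"targets": [{"dx": 2,"dy": -7,"dz": 0,"rx": 0,"ry": 0,"rz": 0,"hand": 0},{"dx": 4,"dy": -13,"dz": 0,"rx": 0,"ry": 0,"rz": 0,"hand": 0},{"dx": 6,"dy": -20,"dz": 0,"rx": 0,"ry": 0,"rz": 0,"hand": 0},{"dx": 8,"dy": -26,"dz": 0,"rx": 0,"ry": 0,"rz": 0,"hand": 0},{"dx": 8,"dy": -26,"dz": 0,"rx": 0,"ry": 0,"rz": 0,"hand": 0},{"dx": 8,"dy": -26,"dz": 0,"rx": 0,"ry": 0,"rz": 0,"hand": 0},{"dx": 0,"dy": 0,"dz": 0,"rx": 0,"ry": 0,"rz": 0,"hand": 0},{"dx": 0,"dy": 0,"dz": 0,"rx": 0,"ry": 0,"rz": 0,"hand": 0}]}}

```text
t: 6.85
tool_pos: [0.5099, 0.1903, 0.2164]
ee_rot: [3.142, -0.001, 1.897]
wrist_force: [0.1, -0.5, -0.6]
grip_width: 0.0427
grip_force: 0.0
```

```bash
cat > look.py <<'E'
from h import *
import sys
for n in("scene","top"):
    p=eyes.capture(n); w=cloud(p)
    if n=="scene": cv2.imwrite(sys.argv[1],p["frame"])
    h=cv2.cvtColor(p["frame"],cv2.COLOR_BGR2HSV)
    m=(abs(w[...,2]-.102)<.008)&(np.hypot(w[...,0]-.57,w[...,1]-.02)<.2)&((h[...,0]<12)|(h[...,0]>165)|(h[...,1]<40))
    m=cv2.morphologyEx(m.astype(np.uint8),cv2.MORPH_OPEN,np.ones((3,3)))>0
    P=w[m]
    if len(P)<30: print(n,"few");continue
    r=cv2.minAreaRect((P[:,:2]*1000).astype(np.float32)); print(n,len(P),np.round(np.median(P[:,2]),3),[np.round(x,1) for x in r])
    q=cv2.boxPoints(r)-[622.5,-133]; e=np.array([[.3355,-.942],[.942,.3355]]); print((q@e.T).round(0).tolist())
print(env.get_state()["tool_pos"].round(4))
E
python3 look.py pics/s3.png
```

```text
scene 1776 0.105 [array([555.6,  49.5]), array([130.1, 222.9]), np.float64(18.3)]
[[-307.0, -64.0], [-84.0, -69.0], [-81.0, 61.0], [-304.0, 66.0]]
top 4383 0.104 [array([556.7,  43.5]), array([131.1, 220. ]), np.float64(18.2)]
[[-300.0, -66.0], [-80.0, -71.0], [-77.0, 60.0], [-297.0, 65.0]]
[0.5104 0.189  0.2164]
```

View pics/s3.png

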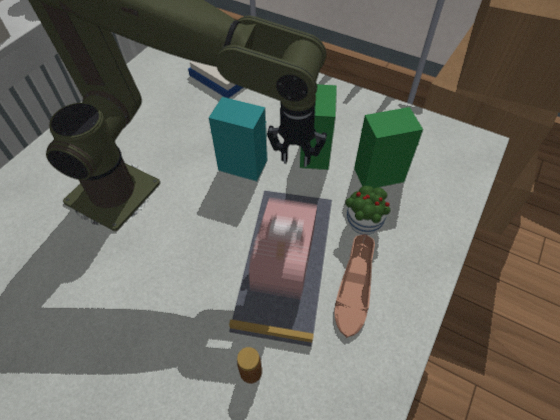

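The box has fallen flat with its front up, at (250,285) and about 80 mm short of the ledge. Back off slightly, descend, and push.

{"api": "carry_out", "payload": {"targets": [{"dx": -3,"dy": 9,"dz": -40,"rx": 0,"ry": 0,"rz": 1,"hand": 0},{"dx": -3,"dy": 9,"dz": -80,"rx": 0,"ry": 0,"rz": 1,"hand": 0},{"dx": -3,"dy": 9,"dz": -120,"rx": 0,"ry": 0,"rz": 1,"hand": 0},{"dx": -3,"dy": 9,"dz": -150,"rx": 0,"ry": 0,"rz": 1,"hand": 0},{"dx": -3,"dy": 9,"dz": -150,"rx": 0,"ry": 0,"rz": 1,"hand": 0},{"dx": 4,"dy": -10,"dz": -150,"rx": 0,"ry": 0,"rz": 1,"hand": 0},{"dx": 7,"dy": -20,"dz": -150,"rx": 0,"ry": 0,"rz": 1,"hand": 0},{"dx": 10,"dy": -29,"dz": -150,"rx": 0,"ry": 0,"rz": 1,"hand": 0},{"dx": 13,"dy": -38,"dz": -150,"rx": 0,"ry": 0,"rz": 1,"hand": 0},{"dx": 17,"dy": -48,"dz": -150,"rx": 0,"ry": 0,"rz": 1,"hand": 0},{"dx": 20,"dy": -57,"dz": -150,"rx": 0,"ry": 0,"rz": 1,"hand": 0},{"dx": 20,"dy": -57,"dz": -150,"rx": 0,"ry": 0,"rz": 1,"hand": 0}]}}

```text
t: 8.15
tool_pos: [0.5311, 0.1302, 0.0665]
ee_rot: [3.141, 0.001, 1.912]
wrist_force: [-0.1, -0.5, -1.0]
grip_width: 0.0428
grip_force: 0.0
```

```bash
python3 look.py pics/s4.png
```

```text
scene 4252 0.101 [array([568.9,  17. ]), array([130.5, 226.7]), np.float64(19.5)]
[[-273.0, -65.0], [-46.0, -66.0], [-46.0, 65.0], [-273.0, 65.0]]
top 3358 0.104 [array([604.8,   5.9]), array([228.2, 215.3]), np.float64(4.6)]
[[-270.0, -52.0], [-62.0, -108.0], [-3.0, 112.0], [-211.0, 168.0]]
[0.5303 0.1309 0.0659]
```

The box is square and centred, with about 48 mm to go.

{"api": "carry_out", "payload": {"targets": [{"dx": 3,"dy": -9,"dz": 0,"rx": 0,"ry": 0,"rz": 0,"hand": 0},{"dx": 6,"dy": -18,"dz": 0,"rx": 0,"ry": 0,"rz": 0,"hand": 0},{"dx": 9,"dy": -26,"dz": 0,"rx": 0,"ry": 0,"rz": 0,"hand": 0},{"dx": 12,"dy": -33,"dz": 0,"rx": 0,"ry": 0,"rz": 0,"hand": 0},{"dx": 14,"dy": -38,"dz": 0,"rx": 0,"ry": 0,"rz": 0,"hand": 0},{"dx": 15,"dy": -41,"dz": 0,"rx": 0,"ry": 0,"rz": 0,"hand": 0},{"dx": 15,"dy": -41,"dz": 0,"rx": 0,"ry": 0,"rz": 0,"hand": 0}]}}

```text
t: 8.95
tool_pos: [0.5459, 0.09, 0.0666]
ee_rot: [3.141, 0.001, 1.912]
wrist_force: [0.6, -0.8, 1.0]
grip_width: 0.0426
grip_force: 0.0
```

{"api": "carry_out", "payload": {"targets": [{"dx": 0,"dy": -1,"dz": 0,"rx": 0,"ry": 0,"rz": 0,"hand": 0},{"dx": 1,"dy": -2,"dz": 0,"rx": 0,"ry": 0,"rz": 0,"hand": 0},{"dx": 1,"dy": -3,"dz": 0,"rx": 0,"ry": 0,"rz": 0,"hand": 0}]}}

```text
t: 9.25
tool_pos: [0.5466, 0.0881, 0.0667]
ee_rot: [3.141, -0.001, 1.913]
wrist_force: [-1.4, 1.9, 1.2]
grip_width: 0.0428
grip_force: 1.3
```

```bash
python3 look.py pics/s5.png; python3 -c "
from h import *
print(env.get_state()['wrist_force'])"
```

```text
scene 4561 0.101 [array([639.8,   0.7]), array([250.6, 236.2]), np.float64(19.6)]
[[-238.0, -64.0], [-2.0, -64.0], [-2.0, 187.0], [-238.0, 186.0]]
top 3011 0.104 [array([635. , -14.8]), array([233.3, 208.2]), np.float64(19.8)]
[[-211.0, -66.0], [-3.0, -65.0], [-4.0, 168.0], [-212.0, 168.0]]
[0.5466 0.0879 0.0666]
[-0.51563896  3.04871634  1.57963549]
```

{"api": "carry_out", "payload": {"targets": [{"dx": 0,"dy": -1,"dz": 0,"rx": 0,"ry": 0,"rz": 0,"hand": 0},{"dx": 1,"dy": -2,"dz": 0,"rx": 0,"ry": 0,"rz": 0,"hand": 0},{"dx": 1,"dy": -3,"dz": 0,"rx": 0,"ry": 0,"rz": 0,"hand": 0},{"dx": 1,"dy": -3,"dz": 0,"rx": 0,"ry": 0,"rz": 0,"hand": 0}]}}

```text
t: 9.75
tool_pos: [0.5477, 0.0846, 0.0665]
ee_rot: [3.141, 0.0, 1.913]
wrist_force: [-1.1, 2.7, 2.4]
grip_width: 0.0424
grip_force: 1.4
```

Friction only so far, so it has not reached the ledge. Creep on.

{"api": "carry_out", "payload": {"targets": [{"dx": 0,"dy": -1,"dz": 0,"rx": 0,"ry": 0,"rz": 0,"hand": 0},{"dx": 1,"dy": -2,"dz": 0,"rx": 0,"ry": 0,"rz": 0,"hand": 0},{"dx": 1,"dy": -3,"dz": 0,"rx": 0,"ry": 0,"rz": 0,"hand": 0},{"dx": 1,"dy": -3,"dz": 0,"rx": 0,"ry": 0,"rz": 0,"hand": 0}]}}

```text
t: 10.15
tool_pos: [0.5484, 0.0839, 0.0666]
ee_rot: [3.14, -0.005, 1.912]
wrist_force: [-1.4, 11.9, 3.5]
grip_width: 0.0429
grip_force: 5.8
```

{"api": "carry_out", "payload": {"targets": [{"dx": 0,"dy": -1,"dz": 0,"rx": 0,"ry": 0,"rz": 0,"hand": 0},{"dx": 1,"dy": -2,"dz": 0,"rx": 0,"ry": 0,"rz": 0,"hand": 0},{"dx": 1,"dy": -2,"dz": 0,"rx": 0,"ry": 0,"rz": 0,"hand": 0}]}}

```text
t: 10.45
tool_pos: [0.5489, 0.084, 0.0668]
ee_rot: [3.14, -0.009, 1.911]
wrist_force: [-3.9, 18.9, 4.1]
grip_width: 0.0428
grip_force: 9.6
```

It is home: the force has risen and the tool has stalled. Retreat and verify.

{"api": "carry_out", "payload": {"targets": [{"dx": -3,"dy": 8,"dz": 0,"rx": 0,"ry": 0,"rz": 0,"hand": 0},{"dx": -7,"dy": 20,"dz": 0,"rx": 0,"ry": 0,"rz": 0,"hand": 0},{"dx": -17,"dy": 50,"dz": 0,"rx": 0,"ry": 0,"rz": 0,"hand": 0},{"dx": -30,"dy": 85,"dz": 0,"rx": 0,"ry": 0,"rz": 0,"hand": 0},{"dx": -30,"dy": 85,"dz": 50,"rx": 0,"ry": 0,"rz": 0,"hand": 0},{"dx": -30,"dy": 85,"dz": 100,"rx": 0,"ry": 0,"rz": 0,"hand": 0},{"dx": -30,"dy": 85,"dz": 150,"rx": 0,"ry": 0,"rz": 0,"hand": 0},{"dx": -30,"dy": 85,"dz": 150,"rx": 0,"ry": 0,"rz": 0,"hand": 0}]}}

```text
t: 11.25
tool_pos: [0.5238, 0.1655, 0.2258]
ee_rot: [3.126, 0.003, 1.913]
wrist_force: [0.2, 0.8, 0.6]
grip_width: 0.0432
grip_force: 0.0
```

```bash
python3 look.py pics/s6.png
```

```text
scene 4562 0.101 [array([587.6, -30.8]), array([130.4, 221.9]), np.float64(19.4)]
[[-219.0, -63.0], [3.0, -64.0], [3.0, 66.0], [-219.0, 67.0]]
top 4374 0.104 [array([634.5, -13.4]), array([232.7, 220.7]), np.float64(19.3)]
[[-220.0, -64.0], [1.0, -65.0], [2.0, 167.0], [-218.0, 168.0]]
[0.5203 0.1646 0.2181]
```

View pics/s6.png

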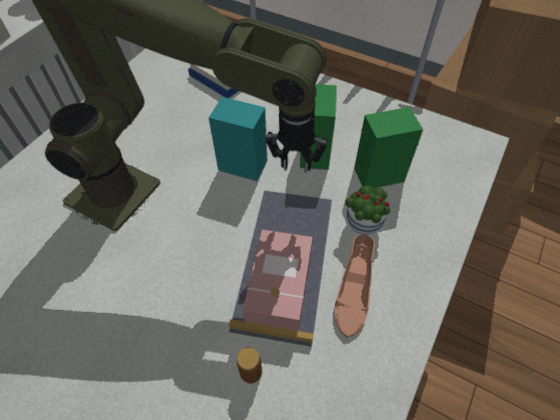

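The box lies label up (label at (265,280)), its top end flush and square against the ledge at (325,270). The bottle, shoe and plant have not moved, and the hand is clear.

```bash
python3 -c "
from h import *
print(job.hand_in())"
```

```text
the job is handed in; nothing more can be done
None
```

The pink box was tipped onto its back, label up, and slid flush and square against the brass ledge; the shoe, bottle and plant were left in place, and the job is handed in (no verdict was returned).

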